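# Square a bur box into a corner stop and close the sliding jaw on it

## Robot

A 7-joint arm with a two-finger parallel gripper is mounted at the origin on a cart in front of the work surface, level with it; the furniture and walls round the work are solid. World frame = base frame: x ahead of the robot, y to its left, z up, the work surface at z = 0. Lengths are in mm, angles in rad, forces in N, time in s.
With the tool pointing down it reaches from about 400 to 875 mm from the base axis. Payload 4.4 kg.
Tool frame: the origin (TCP) lies on the centre line of the jaws, within the pads' length; the fingertips stand 25 mm ahead of it and the grasp point (between the pads) lies 6 mm ahead of it; z points along the fingers, y is the line along which they close (so a half turn about z gives the same grasp; the last joint's range is limited). The gripper opens to 85 mm and grips with 20 to 120 N. Pads are 22 mm wide; open, the fingers measure 114 mm over their backs; the gripper's body (76 mm by 85 mm) begins 54 mm behind the grasp point. The pads swing forward as they close: fully open they stand 13 mm farther back than shut.
Start: joints at [-1.291, 0.628, 0.038, 1.517, -0.027, 0.996, -0.02], TCP at [220.295, 611.545, 256.313] pointing down, gripper open.
Joint ranges: [-3.06, 3.06], [-0.37, 2.12], [-1.25, 1.32], [0.18, 2.47], [-1.1, 4.24], [0.23, 1.98], [-2.94, 2.94]. Speed limits (rad/s): [2.57, 2.57, 3.14, 3.14, 3.14, 3.14, 3.14].

## Interface

Orientations are given as a unit quaternion [w, x, y, z].
In Python, from workcell import * gives the robot as it stands.
- The arm moves only by the shell command python3 -m handwheel 'ROWS' [OPENING] [FORCE]. ROWS is a JSON list that holds a single list of rows (three levels of brackets), with 1 to 8 rows, each of 6 numbers: dx, dy, dz in shares of 250 mm (1.0 is 250 mm), then a rotation vector rx, ry, rz in parts of the range, where 1.0 means 2 pi rad; each row shifts and turns the commanded pose from where the row before left it, along the tool's axes as they then stand; what a row does not reach is not made up. A row lasts 1/12 s, in which the tool goes at most 41.7 mm and 0.125 rad, less where a joint would pass 70% of its speed; a pose out of reach is approached as far as the arm can. OPENING is the opening from 0.0 (shut) to 1.0 (fully open), set as the command begins (- or left out keeps the last). The fingers move at their own pace and stop on an object; FORCE is the grip in N (left out, the last holds). Time passes only in rows, so rows that do not move let the fingers close. It prints the time, the measured TCP pose, the force, the opening and the grip force at its end. Input that does not fit is refused with a message, and nothing moves.
- state(): the state, without advancing time (a new reading comes with each control period).
- grab_frame(name): name is "side" or "top"; returns the picture (480x640x3 uint8, blue, green, red); there is no depth.
- camera_params(name): a dict with "vertical_fov" (degrees; the focal length in pixels is half the picture's height over the tangent of half this angle, whatever the lens; pixels are square), "cx", "cy" (the principal point, pixels), "distortion" ([k1, k2, p1, p2, k3] as OpenCV has them; the pictures are not rectified), "R" (3x3) and "t" (3): a world point X has camera coordinates R X + t. Camera axes: x right, y down, z forward; pixel columns grow to the right and rows downward; lengths in mm; the calibration is good to about 2 mm. A picture is of the moment at which its call begins. camera_params takes no time and is no camera call.
- job_done(): hands the job in; it is judged then, once.
The state is a dict: "time": time; "joint_pos": joint angles; "qd": joint speeds; "joint_efforts": joint torques, N m; "eef_pos": TCP position; "eef_rot": TCP orientation; "wrist_force": force on the tool from outside, world axes, zero at the start; "ft_torque": the same for the moment, N m; "grip_width": opening from 0.0 (shut) to 1.0 (fully open); "finger_force": force on a finger pad.
Only numpy, scipy, OpenCV 4.12 (cv2) and the standard library are available. Lean on these libraries where they do the work, as an engineer would, in place of code of your own. Each camera call takes 0.05 s, during which the arm holds its last target. There are 200 camera calls.

## Task

Set the bur box up for marking: push it along the worktop with the fingertips, without lifting or tipping it, until its hinge side is flush against the back fence of the corner stop and its right end is against the fixed end stop. Push the sliding jaw up against the box's other end, so that the box sits square and snug between jaw and end stop. Leave the plaster model, the dappen dish and the impression tray where they are.

Things in the scene. Friction and masses are not known exactly. Their poses are not given: they have to be found in the camera images.
- bur_box: loose flat blue box, clear lid fixed shut, about 0.11 kg. Origin: centre of the underside. Body 60 mm along x, 80 mm along y, 30 mm high; lid lip out to x = -31 mm above 18 mm height. +x: hinge side (hinge up to 3 mm proud, higher than the fence, touches nothing); -x faces the robot; -y: right end. Starts in front of the fence, between jaw and end stop, up to 0.4 rad off square
- corner_stop: fixed aluminium L on the worktop, 16 mm high; origin: inner corner, at worktop level. x points from the robot to the fence, y left along it. Back fence: inner face x = 0, 16 mm thick, y = -12 to 214 mm, tick marks on top. End stop: inner face y = 0, 12 mm thick, x = 0 to -70 mm. The worktop is the floor inside. Box home: its origin at x = -30, y = 40 mm, axes parallel to these
- jaw (a joint): slide of the jaw along the fence: 0 = fully left, grows (m) as the jaw moves right towards the end stop (corner stop -y); distance jaw face to end stop = 0.180 - value. Starts at 0.005 to 0.03; meets a box that is home at 0.100. Friction about 1.5 N, stays where it is left
- jaw_face (a point): middle of the jaw's clamping face, at x = -30 mm in the corner stop's frame, 13 mm above the worktop. The jaw: plain upright steel plate, 10 mm thick to the left (+y) of this face, x = -62 to 0 mm, 1 to 26 mm high, on a black saddle over the fence, 30 mm long (leftward from the face), x = -5 to 21 mm, top screw to 32 mm height
- plaster_model: plaster study model of a tooth arch, 48x60x29 mm, bystander behind the corner stop; origin: centre of the underside
- dappen_2: dappen dish, small octagonal glass cup, 37x37x26 mm, bystander to the right of the end stop; origin: centre of the underside
- impression_tray_2: U-shaped impression tray with handle tab, 70x55x14 mm, bystander at the right front; origin: centre of the underside
Things that resemble listed ones, but are neither listed nor needed, are in the scene too. Leave any purple look-alike of the bur_box alone.

How it is judged (in metres and radians):
At the end, for the whole second after the job is handed in: the box rests on the worktop within 2.5 mm of touching both the back fence and the end stop, square to them within 0.05 rad, and the jaw's face is within 3 mm of 80 mm from the end stop (against the box's left end); box at rest (x of bur_box in the frame of corner_stop between -0.0325 and -0.0275 m and y of bur_box in the frame of corner_stop between 0.0375 and 0.0425 m and y of jaw_face in the frame of corner_stop between 0.077 and 0.083 m and angle between the x axis of bur_box and the x axis of corner_stop, either way round below 0.05 rad and height (world z) of bur_box below 0.003 m and linear speed of bur_box below 0.01 m/s).
It fails at once if the bur box is lifted or tipped (more than 5 mm off the worktop or 0.15 rad) (height (world z) of bur_box above 0.005 m or angle between bur_box's own z axis and vertical above 0.15 rad).
It fails at once if the plaster model is moved more than 15 mm (distance of plaster_model from where it was at the start of the episode above 0.015 m).
It fails at once if the dappen dish is moved more than 15 mm (distance of dappen_2 from where it was at the start of the episode above 0.015 m).
It fails at once if the impression tray is moved more than 15 mm (distance of impression_tray_2 from where it was at the start of the episode above 0.015 m).
It also fails if it takes over 42 s, if anything falls off the work surface, if the arm or the gripper's body presses on something with over 40 N, if the wrist force passes 120 N, or if a joint passes its speed limit or range.

## Working session

There is one attempt and no reset: what is moved stays moved. The work goes in short steps, Python scripts to look and compute and a shell command to move; the robot and the scene stay as the last step left them, time stands still between calls to the robot, and variables do not carry over. Pictures are saved under pics/ and viewed, at most 10 in all, crops included, and the job is handed in when it is done.

```bash
mkdir -p pics
python3 - <<'E'
from workcell import *
import cv2
for n in("top","side"):
    cv2.imwrite(f"pics/{n}0.png",grab_frame(n)); p=camera_params(n); print(n,p)
s=state();print(s)
E
```

```text
top {'vertical_fov': 44.70436924001511, 'cx': 317.08497825508346, 'cy': 237.82739959702667, 'distortion': array([0.00457712, 0.        , 0.        , 0.        , 0.        ]), 'R': array([[-1.40614192e-01, -9.90064467e-01, -2.36312763e-05],
       [-9.69924562e-01,  1.37758606e-01, -2.00671149e-01],
       [ 1.98680629e-01, -2.81942908e-02, -9.79658660e-01]]), 't': array([-99.18894577, 580.1277582 , 823.72951418])}
side {'vertical_fov': 48.21501390308493, 'cx': 316.8648356099109, 'cy': 235.51656702210337, 'distortion': array([0.04379272, 0.        , 0.        , 0.        , 0.        ]), 'R': array([[-0.8526758 , -0.52220878,  0.01555535],
       [-0.20636835,  0.30931171, -0.92829864],
       [ 0.47995424, -0.79474792, -0.37150998]]), 't': array([382.89882646, 204.38485522, 462.73338027])}
{'time': 0.1, 'joint_pos': array([-1.29081326,  0.62927831,  0.03845139,  1.51829204, -0.02698685,
        0.99630699, -0.0200139 ]), 'qd': array([ 1.08533113e-04, -2.03839256e-03,  4.88905541e-04, -2.31310444e-03,
       -7.30755629e-04, -4.53399601e-04, -3.76445506e-05]), 'joint_efforts': array([ 3.33733355e-03, -5.64525032e+01,  1.23064689e+00, -1.93970507e+01,
        1.13582419e-02,  5.43401184e-03, -2.73027382e-05]), 'eef_pos': array([220.10413428, 611.03155213, 255.45745882]), 'eef_rot': array([-1.34771470e-04,  1.72037658e-01,  9.85089978e-01, -8.72897967e-04]), 'wrist_force': array([ 0.73642728, -0.35082834,  0.51455249]), 'ft_torque': array([ 0.03435265, -0.04245244,  0.01178978]), 'finger_force': 0.0, 'grip_width': 0.995861182181364}
```

View pics/top0.png

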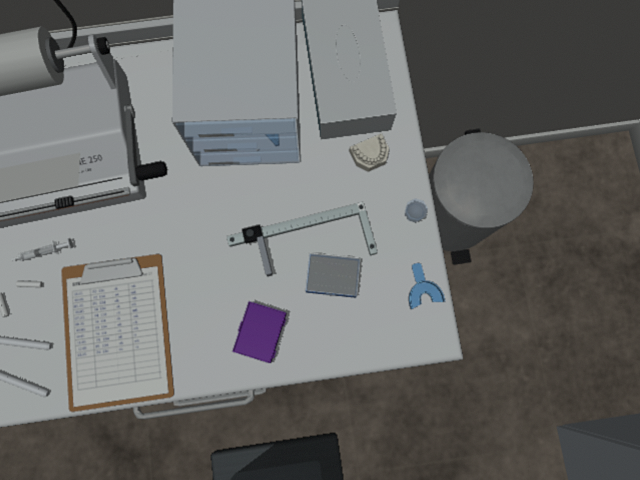

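View pics/side0.png

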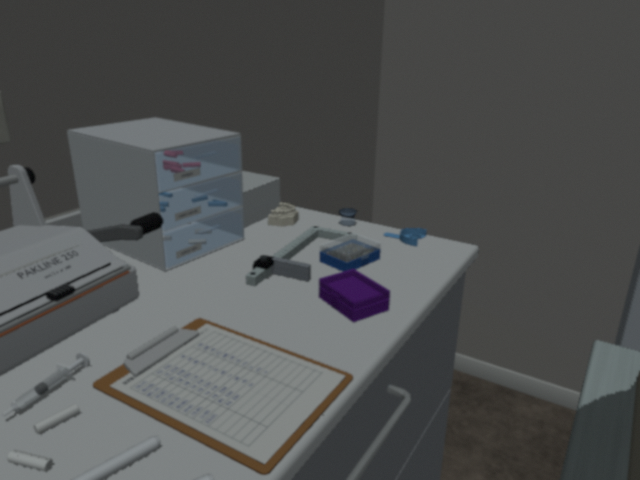

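The top view shows the fence running from (228,240) to (362,207), the end stop down to (375,252), the jaw plate at (265,257), the bur box at (334,275) and the purple look-alike at (261,332). I'll enlarge the work area to pick corner pixels.

Run:
```python
import cv2
i=cv2.imread("pics/top0.png")[195:315,220:385]
i=cv2.resize(i,None,fx=4.8,fy=4.8,interpolation=cv2.INTER_CUBIC)
cv2.imwrite("pics/crop0.png",cv2.convertScaleAbs(i,alpha=1.3))
```

```text
(no output)
```

View pics/crop0.png

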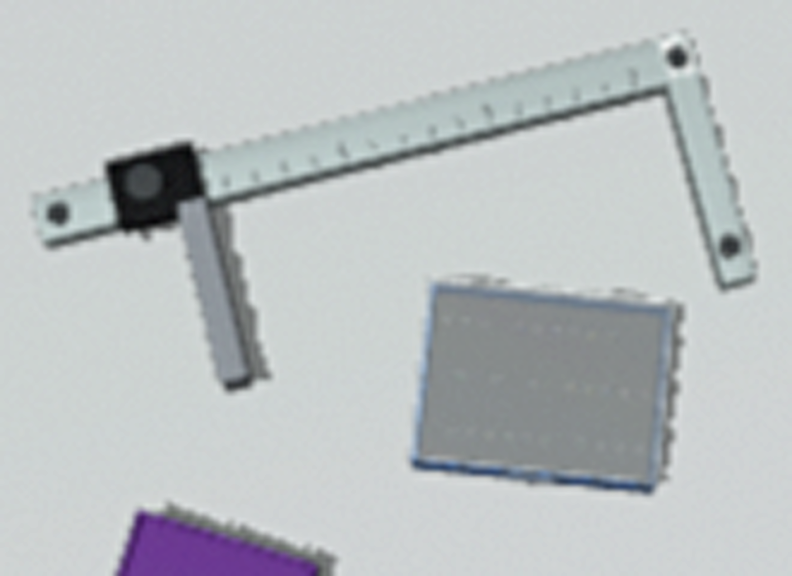

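The crop shows the fence's front top edge from (47,238) to (665,90), the end stop's inner edge down to (722,282), box top corners at (433,285), (672,306), (655,485) and (415,460), and the jaw face top edge from (207,200) to (247,378).

```bash
cat > h.py <<'E'
from workcell import *
import cv2, numpy as np
def ray(n,px,z):
    p=camera_params(n); f=240/np.tan(np.radians(p["vertical_fov"]/2))
    K=np.array([[f,0,p["cx"]],[0,f,p["cy"]],[0,0,1.]])
    q=cv2.undistortPoints(np.array(px,float).reshape(-1,1,2),K,np.array(p["distortion"])).reshape(-1,2)
    R=np.array(p["R"]);C=-R.T@np.array(p["t"])
    d=np.c_[q,np.ones(len(q))]@R
    return C[:2]+d[:,:2]*((z-C[2])/d[:,2])[:,None]
def crop(px,x0=220,y0=195,s=4.8): return (np.array(px,float)+.5)/s-.5+[x0,y0]
E
python3 - <<'E'
from h import *
np.set_printoptions(precision=2,suppress=True)
F=ray("top",crop([[47,238],[665,90],[722,282]]),16); print("fence",F)
d=F[0]-F[1]; print("len",np.hypot(*d)," end",np.hypot(*(F[2]-F[1])))
y=d/np.hypot(*d); x=np.array([y[1],-y[0]]); th=np.arctan2(x[1],x[0]); print("th",th)
O=F[1]
B=ray("top",crop([[433,285],[672,306],[655,485],[415,460]]),30)
loc=lambda P:np.c_[(P-O)@x,(P-O)@y]
b=loc(B);print("box",b,b.mean(0),"sides",np.linalg.norm(B-np.roll(B,-1,0),axis=1))
v=b[0]-b[1];v2=b[3]-b[2];print("ang",np.arctan2(-v[0],v[1]),np.arctan2(-v2[0],v2[1]))
J=ray("top",crop([[207,200],[247,378],[180,205],[222,382]]),26);print("jaw",loc(J))
print("O",O,"x",x,"y",y)
from scipy.spatial.transform import Rotation as R
q=state()["eef_rot"];print(R.from_quat(np.r_[q[1:],q[0]]).as_matrix())
E
```

```text
fence [[ 578.44  -42.11]
 [ 599.44 -251.7 ]
 [ 532.58 -260.21]]
len 210.6384894201815  end 67.39876946271166
th 0.09986483947205547
box [[ -48.11   91.13]
 [ -73.23   17.75]
 [-127.94   37.65]
 [-101.9   110.13]] [-87.8   64.17] sides [77.56 58.21 77.01 57.04]
ang -0.329871882562173 -0.3449052361474184
jaw [[ -2.35 156.14]
 [-62.7  156.54]
 [ -1.87 165.09]
 [-62.04 164.67]]
O [ 599.44 -251.7 ] x [1.  0.1] y [-0.1  1. ]
[[-0.94  0.34 -0.  ]
 [ 0.34  0.94 -0.  ]
 [-0.   -0.   -1.  ]]
```

The manual's scale: shifts go in shares of 250 mm and turns go in shares of 2 pi rad. Converting my numbers, -29 mm / 250 = -0.116, -21 mm / 250 = -0.084.

```bash
python3 -m handwheel '[[[-0.116, -0.084, 0, 0, 0, 0], [-0.116, -0.084, 0, 0, 0, 0], [-0.116, -0.084, 0, 0, 0, 0], [-0.116, -0.084, 0, 0, 0, 0], [-0.116, -0.084, 0, 0, 0, 0], [-0.116, -0.084, 0, 0, 0, 0], [-0.116, -0.084, 0, 0, 0, 0]]]' 0.5
```

```text
time: 0.68
eef_pos: [362.0, 402.7, 256.0]
eef_rot: [-0.0, 0.172, 0.985, -0.0]
wrist_force: [0.6, -0.1, -0.4]
grip_width: 0.497
finger_force: 0.0
```

In the tool's units: -29 mm / 250 = -0.116, -21 mm / 250 = -0.084.

```bash
python3 -m handwheel '[[[-0.116, -0.084, 0, 0, 0, 0], [-0.116, -0.084, 0, 0, 0, 0], [-0.116, -0.084, 0, 0, 0, 0], [-0.116, -0.084, 0, 0, 0, 0], [-0.116, -0.084, 0, 0, 0, 0], [-0.116, -0.084, 0, 0, 0, 0], [-0.116, -0.084, 0, 0, 0, 0]]]'; python3 -m handwheel '[[[0, 0, 0, 0, 0, -0.0175], [0, 0, 0, 0, 0, -0.0175], [0, 0, 0, 0, 0, -0.0175], [0, 0, 0, 0, 0, -0.0191], [0, 0, 0, 0, -0.0159, 0], [0, 0, 0, 0, -0.0159, 0], [0, 0, 0, 0, 0, 0]]]'
cat >> h.py <<'E'
from scipy.spatial.transform import Rotation as Rt
TH=0.105; O=np.array([599.4,-251.7])
X=np.array([np.cos(TH),np.sin(TH)]); Y=np.array([-X[1],X[0]])
def where():
    s=state();q=s["eef_rot"];M=Rt.from_quat(np.r_[q[1:],q[0]]).as_matrix()
    return s,np.array(s["eef_pos"]),M
def go(x,y,z):
    "tool-axis delta to TCP at stop-frame x,y and height z"
    s,p,M=where(); d=np.r_[O+X*x+Y*y,z]-p; l=p[:2]-O
    print("t %.2f"%s["time"],"stop xy",np.round([l@X,l@Y,p[2]],1),"yaw err",round(np.arctan2(M[1,1],M[0,1])-np.pi/2-TH,3),"delta",np.round(M.T@d,1),"ez",np.round(M[:,2],3),"q",np.round(s["joint_pos"],2),"F",np.round(s["wrist_force"],1),"g",round(s["grip_width"],2))
E
python3 -c "
from h import *
go(-165,64,150)"
```

```text
time: 1.27
eef_pos: [503.1, 195.7, 256.1]
eef_rot: [-0.0, 0.172, 0.985, -0.0]
wrist_force: [0.5, -0.3, 0.1]
grip_width: 0.495
finger_force: 0.0
time: 1.85
eef_pos: [498.0, 196.2, 254.9]
eef_rot: [0.098, -0.053, 0.994, 0.004]
wrist_force: [-1.3, -1.0, -0.3]
grip_width: 0.499
finger_force: 0.0
t 1.85 stop xy [-53.9 456.1 254.9] yaw err 0.001 delta [ 130.  -391.8   81.8] ez [ 0.194  0.019 -0.981] q [-0.47  0.39 -0.01  2.    0.14  0.57  1.1 ] F [-1.3 -1.  -0.3] g 0.5
```

In the tool's units: -36 mm / 250 = -0.144, 12 mm / 250 = 0.048.

```bash
python3 -m handwheel '[[[0.048, -0.144, 0.028, 0, 0, 0], [0.048, -0.144, 0.028, 0, 0, 0], [0.048, -0.144, 0.028, 0, 0, 0], [0.048, -0.144, 0.028, 0, 0, 0], [0.048, -0.144, 0.028, 0, 0, 0], [0.048, -0.144, 0.028, 0, 0, 0]]]'; python3 -m handwheel '[[[0.048, -0.144, 0.032, 0, 0, 0], [0.048, -0.144, 0.032, 0, 0, 0], [0.048, -0.144, 0.032, 0, 0, 0], [0.048, -0.144, 0.032, 0, 0, 0], [0.044, -0.128, 0.032, 0, 0, 0], [0, 0, 0, 0, 0, 0]]]'
python3 -c "
from h import *
go(-172,62,28)
cv2.imwrite('pics/top1.png',grab_frame('top')[150:400,180:460].repeat(2,0).repeat(2,1))"
```

```text
time: 2.35
eef_pos: [463.5, -25.6, 200.6]
eef_rot: [0.099, -0.052, 0.994, 0.005]
wrist_force: [0.9, -1.4, 0.7]
grip_width: 0.498
finger_force: 0.0
time: 2.85
eef_pos: [429.2, -213.5, 147.8]
eef_rot: [0.097, -0.044, 0.994, 0.004]
wrist_force: [0.5, 0.2, 0.0]
grip_width: 0.501
finger_force: 0.0
t 2.85 stop xy [-165.2   55.8  147.8] yaw err -0.016 delta [ 30.    6.1 116.2] ez [ 0.193  0.017 -0.981] q [ 0.69  0.54 -0.3   2.22  0.23  0.24  1.88] F [0.5 0.2 0. ] g 0.5
```

View pics/top1.png

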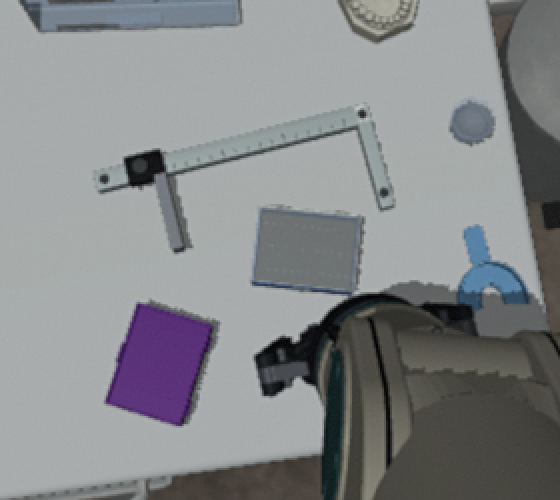

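The arm now hovers in front of the box, with its left finger at about (280,370) in the crop, clear of the purple box. Joint 6 is near its limit, so I'll halve the tilt and then descend.

In the tool's units: 0.1 rad / 6.2832 = 0.0159.

```bash
python3 -m handwheel '[[[0, 0, 0, 0, 0.0159, 0], [0, 0, 0, 0, 0, 0]]]'; python3 -c "
from h import *
go(-172,62,60)"
```

```text
time: 3.07
eef_pos: [435.8, -203.7, 150.6]
eef_rot: [0.05, -0.053, 0.997, 0.003]
wrist_force: [2.7, 0.5, 0.5]
grip_width: 0.501
finger_force: 0.0
t 3.07 stop xy [-157.7   64.9  150.6] yaw err 0.001 delta [23.4 -2.8 88.7] ez [ 0.1    0.011 -0.995] q [ 0.59  0.54 -0.26  2.15  0.23  0.38  1.85] F [2.7 0.5 0.5] g 0.5
```

In the tool's units: 30 mm / 250 = 0.12, 29 mm / 250 = 0.116.

```bash
python3 -m handwheel '[[[0.032, -0.004, 0.116, 0, 0, 0], [0.032, -0.004, 0.12, 0, 0, 0], [0.032, -0.004, 0.12, 0, 0, 0], [0, 0, 0.06, 0, 0, 0], [0, 0, 0, 0, 0, 0], [0, 0, 0, 0, 0, 0]]]'; python3 -c "
from h import *
go(-172,62,28)
cv2.imwrite('pics/side1.png',grab_frame('side')[190:340,230:450].repeat(3,0).repeat(3,1))"
```

```text
time: 3.57
eef_pos: [421.1, -209.2, 72.8]
eef_rot: [0.045, -0.053, 0.998, -0.001]
wrist_force: [0.2, 1.2, -0.6]
grip_width: 0.496
finger_force: 0.0
t 3.57 stop xy [-172.9   61.    72.8] yaw err 0.001 delta [ 3.1  1.3 44.7] ez [ 0.09   0.004 -0.996] q [ 0.64  0.7  -0.31  2.21  0.78  0.23  1.33] F [ 0.2  1.2 -0.6] g 0.5
```

View pics/side1.png

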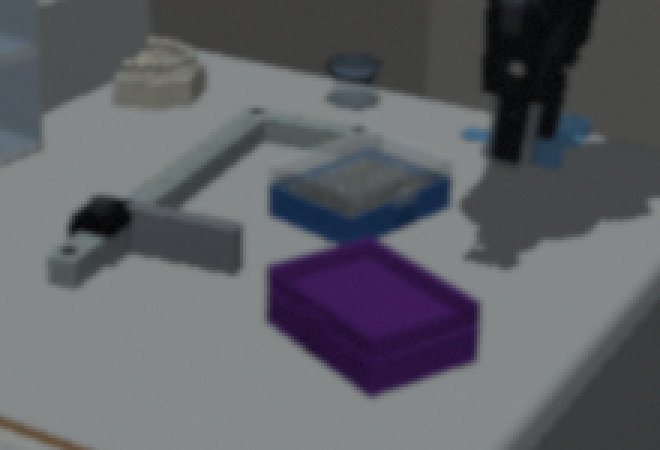

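The side view shows the fingertips at (510,150) in the crop, still high because joint 6 is at its limit. I'll bring the tool vertical for the descent, slightly farther out.

In the tool's units: 15 mm / 250 = 0.06, -14 mm / 250 = -0.056, 0.1 rad / 6.2832 = 0.0159.

```bash
python3 -m handwheel '[[[-0.056, 0.004, 0, 0, 0.0159, 0], [0, 0, 0.06, 0, 0, 0], [0, 0, 0.06, 0, 0, 0], [0, 0, 0, 0, 0, 0]]]'; python3 -c "
from h import *
go(-153,60,28)"
```

```text
time: 3.95
eef_pos: [433.7, -208.2, 43.2]
eef_rot: [0.002, -0.052, 0.999, -0.004]
wrist_force: [0.1, -0.1, -0.1]
grip_width: 0.502
finger_force: 0.0
t 3.95 stop xy [-160.2   60.6   43.2] yaw err -0.001 delta [-7.1 -0.5 15.2] ez [ 0.005 -0.008 -1.   ] q [ 0.6   0.78 -0.33  2.13  0.77  0.34  1.3 ] F [ 0.1 -0.1 -0.1] g 0.5
```

In the tool's units: 8 mm / 250 = 0.032, 7 mm / 250 = 0.028.

```bash
python3 -m handwheel '[[[-0.02, 0, 0.032, 0, 0, 0], [0, 0, 0.028, 0, 0, 0], [-0.02, 0, 0, 0, 0, 0], [-0.024, 0, 0, 0, 0, 0], [-0.024, 0, 0, 0, 0, 0], [-0.024, 0, 0, 0, 0, 0], [-0.024, 0, 0, 0, 0, 0], [0, 0, 0, 0, 0, 0]]]'; python3 -c "
from h import *
go(-100,60,28)"
```

```text
time: 4.62
eef_pos: [469.0, -205.6, 29.1]
eef_rot: [0.003, -0.052, 0.999, -0.004]
wrist_force: [0.0, -0.8, -0.4]
grip_width: 0.502
finger_force: 0.0
t 4.62 stop xy [-124.8   59.6   29.1] yaw err -0.001 delta [-24.8   0.5   1.2] ez [ 0.007 -0.008 -1.   ] q [ 0.58  0.83 -0.34  2.05  0.76  0.38  1.29] F [ 0.  -0.8 -0.4] g 0.5
```

In the tool's units: -5 mm / 250 = -0.02.

```bash
python3 -m handwheel '[[[-0.02, 0, 0, 0, 0, 0], [-0.02, 0, 0, 0, 0, 0], [-0.02, 0, 0, 0, 0, 0], [-0.02, 0, 0, 0, 0, 0], [-0.02, 0, 0, 0, 0, 0], [0, 0, 0, 0, 0, 0]]]'; python3 -c "
from h import *
go(-75,60,28)
cv2.imwrite('pics/top2.png',grab_frame('top')[150:400,180:460].repeat(2,0).repeat(2,1))"
```

```text
time: 5.12
eef_pos: [493.4, -202.7, 28.9]
eef_rot: [0.003, -0.052, 0.999, -0.004]
wrist_force: [-0.5, 0.2, 0.3]
grip_width: 0.504
finger_force: 0.0
t 5.12 stop xy [-100.3   59.8   28.9] yaw err -0.001 delta [-25.3   0.2   1. ] ez [ 0.006 -0.008 -1.   ] q [ 0.58  0.85 -0.37  1.99  0.74  0.43  1.31] F [-0.5  0.2  0.3] g 0.5
```

View pics/top2.png

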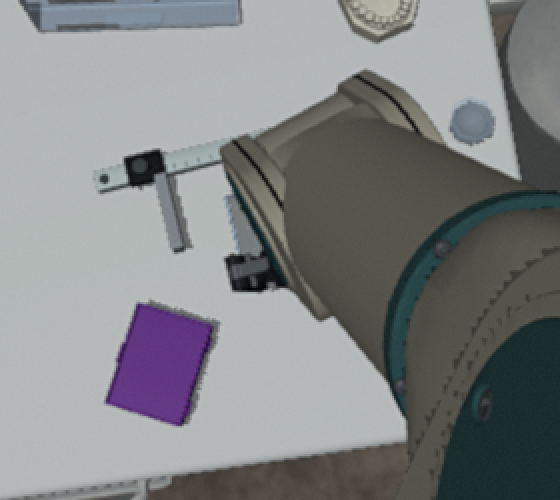

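The hand covers the box, but its left end shows at (232,195)–(240,250) in the crop, now nearly parallel to the jaw plate. I'll tilt the tips forward and keep pushing.

In the tool's units: -4 mm / 250 = -0.016, -3 mm / 250 = -0.012, -0.04 rad / 6.2832 = -0.0064.

```bash
python3 -m handwheel '[[[-0.012, 0, 0, 0, -0.0048, 0], [-0.012, 0, 0, 0, -0.0048, 0], [-0.012, 0, 0, 0, -0.0064, 0], [-0.016, 0, 0.0016, 0, 0, 0], [-0.016, 0, 0.0016, 0, 0, 0], [0, 0, 0, 0, 0, 0]]]'; python3 -c "
from h import *
go(-72,60,28)"; python3 -m handwheel '[[[-0.012, 0, 0.0012, 0, 0, 0], [-0.008, 0, 0.0008, 0, 0, 0], [0, 0, 0, 0, 0, 0]]]'; python3 -c "
from h import *
go(-72,60,28)"
```

```text
time: 5.67
eef_pos: [510.3, -201.1, 29.4]
eef_rot: [0.052, -0.052, 0.997, -0.002]
wrist_force: [0.0, 0.6, 1.4]
grip_width: 0.505
finger_force: 0.2
t 5.67 stop xy [-83.3  59.7  29.4] yaw err -0.001 delta [-11.1   0.3   2.5] ez [ 0.105  0.002 -0.995] q [ 0.56  0.84 -0.33  2.03  0.81  0.29  1.25] F [0.  0.6 1.4] g 0.5
time: 5.92
eef_pos: [514.7, -200.7, 29.2]
eef_rot: [0.052, -0.052, 0.997, -0.002]
wrist_force: [0.5, -1.0, -0.2]
grip_width: 0.501
finger_force: 0.0
t 5.92 stop xy [-78.9  59.6  29.2] yaw err -0.002 delta [-6.8  0.4  1.9] ez [ 0.104  0.002 -0.995] q [ 0.56  0.84 -0.34  2.02  0.8   0.3   1.25] F [ 0.5 -1.  -0.2] g 0.5
```

```bash
for k in 1 2; do :; done; python3 -m handwheel '[[[-0.006, 0, 0.0008, 0, 0, 0], [-0.004, 0, 0.0004, 0, 0, 0], [0, 0, 0, 0, 0, 0]]]'|grep -E "eef_pos|wrist"; python3 -m handwheel '[[[-0.004, 0, 0.0004, 0, 0, 0], [0, 0, 0, 0, 0, 0]]]'|grep -E "eef_pos|wrist"; python3 -m handwheel '[[[-0.004, 0, 0.0004, 0, 0, 0], [0, 0, 0, 0, 0, 0]]]'|grep -E "eef_pos|wrist"
```

```text
eef_pos: [516.4, -200.6, 29.1]
wrist_force: [-0.9, -0.1, 0.8]
eef_pos: [517.3, -200.5, 29.1]
wrist_force: [-0.4, 0.3, -0.0]
eef_pos: [518.4, -200.4, 29.1]
wrist_force: [-0.4, 0.2, 0.2]
```

In the tool's units: -1 mm / 250 = -0.004, 0.1 mm / 250 = 0.0004.

```bash
python3 -m handwheel '[[[-0.004, 0, 0.0004, 0, 0, 0], [0, 0, 0, 0, 0, 0]]]'|grep -E "eef_pos|wrist"; python3 -c "
from h import *
go(-72,60,28)
cv2.imwrite('pics/side2.png',grab_frame('side')[190:340,230:450].repeat(3,0).repeat(3,1))"
```

```text
eef_pos: [519.5, -200.3, 29.1]
wrist_force: [-1.4, 0.5, -0.3]
t 6.67 stop xy [-74.1  59.5  29.1] yaw err -0.002 delta [-2.   0.5  1.3] ez [ 0.104  0.002 -0.995] q [ 0.56  0.85 -0.35  2.01  0.8   0.31  1.26] F [-1.4  0.5 -0.3] g 0.5
```

View pics/side2.png

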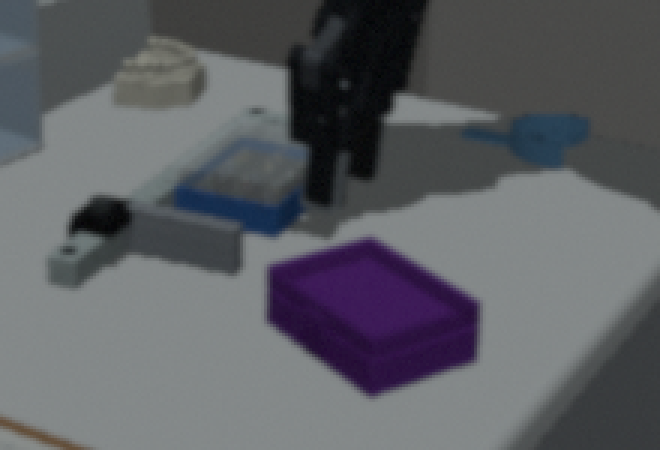

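The side view shows the box squared, its near corner at (285,232) in the crop, the tips at (325,205) behind it, and close to the fence. I'll continue in 1 mm steps until the force rises.

In the tool's units: -1 mm / 250 = -0.004, 0.1 mm / 250 = 0.0004.

```bash
python3 -m handwheel '[[[-0.004, 0, 0.0004, 0, 0, 0], [0, 0, 0, 0, 0, 0]]]'|grep -E "eef_pos|wrist"; python3 -m handwheel '[[[-0.004, 0, 0.0004, 0, 0, 0], [0, 0, 0, 0, 0, 0]]]'|grep -E "eef_pos|wrist"
```

```text
eef_pos: [520.5, -200.2, 29.1]
wrist_force: [-1.1, 1.1, -1.0]
eef_pos: [521.3, -200.1, 29.1]
wrist_force: [-0.4, -0.8, -0.0]
```

In the tool's units: -1 mm / 250 = -0.004, 0.1 mm / 250 = 0.0004.

```bash
python3 -m handwheel '[[[-0.004, 0, 0.0004, 0, 0, 0], [0, 0, 0, 0, 0, 0]]]'|grep -E "eef_pos|wrist"; python3 -m handwheel '[[[-0.004, 0, 0.0004, 0, 0, 0], [0, 0, 0, 0, 0, 0]]]'|grep -E "eef_pos|wrist"
```

```text
eef_pos: [521.6, -200.2, 29.0]
wrist_force: [-2.6, 0.0, 1.4]
eef_pos: [521.8, -200.2, 28.9]
wrist_force: [-4.3, -1.6, 3.1]
```

The force builds up at TCP x = 521.7, so the box is flush against the fence. Next I'll back off, lift, straighten, shut the gripper and go to the jaw's left side.

In the tool's units: -40 mm / 250 = -0.16, -30 mm / 250 = -0.12, 0.05 rad / 6.2832 = 0.008.

```bash
python3 -m handwheel '[[[0.024, 0, 0, 0, 0, 0], [0.04, 0, 0, 0, 0, 0], [0.04, 0, 0, 0, 0, 0], [0, 0, -0.12, 0, 0.008, 0], [0, 0, -0.16, 0, 0.008, 0], [0, 0, 0, 0, 0, 0]]]' 0; python3 -c "
from h import *
print(ray('top',[[247.5,301.5],[287,312]],30)-O, X,Y)
go(-40,192,100)"
```

```text
time: 7.88
eef_pos: [496.7, -202.4, 101.6]
eef_rot: [0.006, -0.052, 0.999, -0.005]
wrist_force: [2.5, 0.2, 0.4]
grip_width: 0.0
finger_force: 0.0
[[-116.5216257   190.33417698]
 [-140.84012817  132.65686627]] [0.99449256 0.10480717] [-0.10480717  0.99449256]
t 7.88 stop xy [-97.   59.8 101.6] yaw err -0.001 delta [-56.8 132.3   0.8] ez [ 0.013 -0.01  -1.   ] q [ 0.69  0.75 -0.55  1.97  0.69  0.6   1.35] F [2.5 0.2 0.4] g 0.0
```

In the tool's units: 33 mm / 250 = 0.132, -15 mm / 250 = -0.06.

```bash
python3 -m handwheel '[[[-0.056, 0.132, 0, 0, 0, 0], [-0.056, 0.132, 0, 0, 0, 0], [-0.056, 0.132, 0, 0, 0, 0], [-0.06, 0.132, 0, 0, 0, 0], [0, 0, 0, 0, 0, 0], [0, 0, 0, 0, 0, 0]]]'; python3 -c "
from h import *
go(-40,195,34)
i=grab_frame('top')[195:315,220:385]
cv2.imwrite('pics/top3.png',cv2.convertScaleAbs(cv2.resize(i,None,fx=4.8,fy=4.8,interpolation=cv2.INTER_CUBIC),alpha=1.3))"
```

```text
time: 8.38
eef_pos: [536.4, -62.1, 95.5]
eef_rot: [0.003, -0.054, 0.999, -0.004]
wrist_force: [-1.0, -0.8, -0.6]
grip_width: -0.002
finger_force: 0.0
t 8.38 stop xy [-42.8 195.2  95.5] yaw err 0.004 delta [-2.4  0.3 61.5] ez [ 0.007 -0.007 -1.   ] q [ 0.4   0.76 -0.52  1.95  0.67  0.6   1.11] F [-1.  -0.8 -0.6] g -0.0
```

View pics/top3.png

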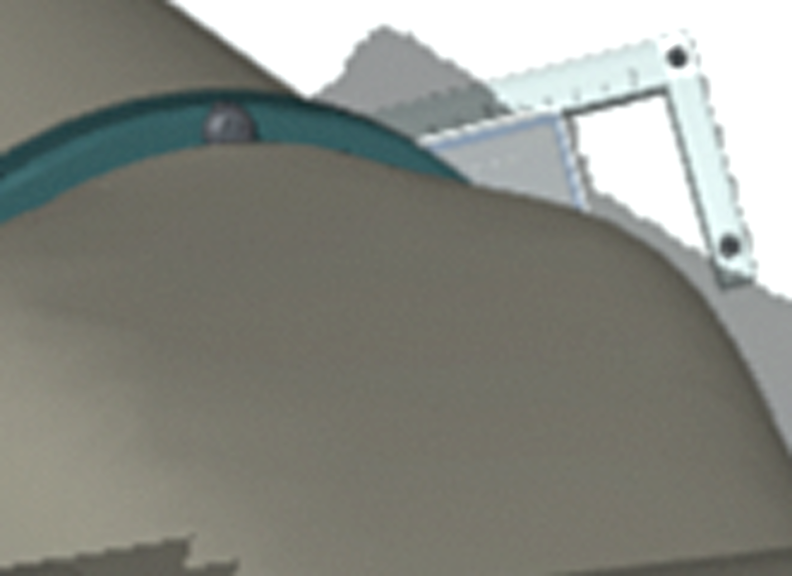

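The box's hinge edge, (430,145)–(560,117), lies along the fence, and its right end at (570,117) is about 30 mm from the end stop. I'll descend left of the jaw and push right.

In the tool's units: 31 mm / 250 = 0.124, 30 mm / 250 = 0.12.

```bash
python3 -m handwheel '[[[0, 0, 0.12, 0, 0, 0], [0, 0, 0.124, 0, 0, 0], [0, 0, 0, 0, 0, 0]]]'|grep -E "eef_pos|wrist"; python3 -m handwheel '[[[0, -0.028, 0, 0, 0, 0], [0, -0.028, 0, 0, 0, 0], [0, -0.024, 0, 0, 0, 0], [0, -0.02, 0, 0, 0, 0], [0, -0.02, 0, 0, 0, 0], [0, -0.02, 0, 0, 0, 0], [0, 0, 0, 0, 0, 0]]]';  python3 -c "
from h import *
go(-40,95,34)"
```

```text
eef_pos: [531.8, -68.3, 30.1]
wrist_force: [-0.4, -0.5, 0.1]
time: 9.27
eef_pos: [539.8, -102.5, 35.2]
eef_rot: [0.003, -0.051, 0.999, -0.005]
wrist_force: [0.2, 0.5, -0.1]
grip_width: 0.006
finger_force: 0.0
t 9.27 stop xy [-43.6 154.6  35.2] yaw err -0.004 delta [ -3.8 -59.6   1.8] ez [ 0.006 -0.01  -1.   ] q [ 0.41  0.86 -0.44  1.95  0.76  0.5   1.1 ] F [ 0.2  0.5 -0.1] g 0.01
```

In the tool's units: -5 mm / 250 = -0.02.

```bash
python3 -m handwheel '[[[0, -0.02, 0, 0, 0, 0], [0, -0.02, 0, 0, 0, 0], [0, -0.02, 0, 0, 0, 0], [0, -0.02, 0, 0, 0, 0]]]'|grep -E "eef_pos|wrist"; python3 -m handwheel '[[[0, -0.016, 0, 0, 0, 0], [0, -0.016, 0, 0, 0, 0], [0, -0.016, 0, 0, 0, 0], [0, -0.016, 0, 0, 0, 0]]]'|grep -E "eef_pos|wrist"; python3 -c "
from h import *
go(-40,104,34)"
```

```text
eef_pos: [541.7, -120.5, 34.9]
wrist_force: [-0.4, 2.8, 1.9]
eef_pos: [543.3, -136.6, 34.9]
wrist_force: [1.1, 2.3, 0.1]
t 9.93 stop xy [-43.7 120.3  34.9] yaw err -0.001 delta [ -3.7 -16.3   1. ] ez [ 0.005 -0.008 -1.   ] q [ 0.48  0.87 -0.46  1.91  0.76  0.53  1.17] F [1.1 2.3 0.1] g -0.0
```

In the tool's units: -3 mm / 250 = -0.012, -2 mm / 250 = -0.008.

```bash
python3 -m handwheel '[[[0, -0.012, 0, 0, 0, 0], [0, -0.012, 0, 0, 0, 0], [0, -0.008, 0, 0, 0, 0], [0, -0.008, 0, 0, 0, 0]]]'|grep -E "eef_pos|wrist"; python3 -m handwheel '[[[0, -0.004, 0, 0, 0, 0], [0, -0.004, 0, 0, 0, 0], [0, 0, 0, 0, 0, 0]]]'|grep -E "eef_pos|wrist";python3 -m handwheel '[[[0, -0.004, 0, 0, 0, 0], [0, -0.004, 0, 0, 0, 0]]]'|grep -E "eef_pos|wrist"
```

```text
eef_pos: [543.8, -146.6, 34.9]
wrist_force: [0.9, 3.0, 0.2]
eef_pos: [544.0, -148.6, 34.9]
wrist_force: [0.7, 1.6, -0.5]
eef_pos: [544.1, -150.2, 34.9]
wrist_force: [-0.3, 2.0, 0.1]
```

In the tool's units: -1 mm / 250 = -0.004.

```bash
for r in 1; do python3 -m handwheel '[[[0, -0.004, 0, 0, 0, 0], [0, -0.004, 0, 0, 0, 0]]]'|grep -E "eef_pos|wrist";python3 -m handwheel '[[[0, -0.004, 0, 0, 0, 0], [0, -0.004, 0, 0, 0, 0]]]'|grep -E "eef_pos|wrist"; done
```

```text
eef_pos: [544.4, -152.4, 35.0]
wrist_force: [1.5, 2.0, -1.0]
eef_pos: [544.6, -154.1, 34.9]
wrist_force: [-0.4, 5.4, -0.0]
```

In the tool's units: -1 mm / 250 = -0.004.

```bash
python3 -m handwheel '[[[0, -0.004, 0, 0, 0, 0], [0, -0.004, 0, 0, 0, 0]]]'|grep -E "eef_pos|wrist";python3 -m handwheel '[[[0, -0.004, 0, 0, 0, 0], [0, 0, 0, 0, 0, 0]]]'|grep -E "eef_pos|wrist"
```

```text
eef_pos: [544.6, -154.3, 34.9]
wrist_force: [-0.9, 7.8, 0.0]
eef_pos: [544.6, -154.3, 35.0]
wrist_force: [-1.5, 8.7, 0.2]
```

The jaw has come to a hard stop. I'll back off, lift, and move clear to check.

In the tool's units: -40 mm / 250 = -0.16, -20 mm / 250 = -0.08.

```bash
python3 -m handwheel '[[[0, 0.024, 0, 0, 0, 0], [0, 0.048, 0, 0, 0, 0], [0, 0, -0.16, 0, 0, 0], [0, 0, -0.16, 0, 0, 0], [0, 0.16, -0.08, 0, 0, 0], [0, 0.16, -0.08, 0, 0, 0], [0, 0.16, 0, 0, 0, 0], [0, 0.16, 0, 0, 0, 0]]]' 0.5; python3 -m handwheel '[[[0, 0.16, 0, 0, 0, 0], [0, 0.16, 0, 0, 0, 0], [0, 0.16, 0, 0, 0, 0], [0, 0, 0, 0, 0, 0]]]'|grep eef; python3 -c "
from h import *
go(-90,40,150)
i=grab_frame('top')
cv2.imwrite('pics/top4f.png',i);i=i[195:315,220:385]
cv2.imwrite('pics/top4.png',cv2.convertScaleAbs(cv2.resize(i,None,fx=4.8,fy=4.8,interpolation=cv2.INTER_CUBIC),alpha=1.2))"
```

```text
time: 12.02
eef_pos: [527.3, 15.1, 152.3]
eef_rot: [0.003, -0.05, 0.999, -0.006]
wrist_force: [0.6, 0.5, -0.5]
grip_width: 0.499
finger_force: 0.0
eef_pos: [513.3, 144.8, 150.9]
eef_rot: [0.003, -0.058, 0.998, -0.001]
t 12.35 stop xy [-44.1 403.4 150.9] yaw err 0.01 delta [  49.6 -362.9    1.5] ez [ 0.007 -0.002 -1.   ] q [ 0.05  0.67 -0.58  1.94  0.57  0.7   0.8 ] F [1.  1.  0.9] g 0.5
```

View pics/top4.png

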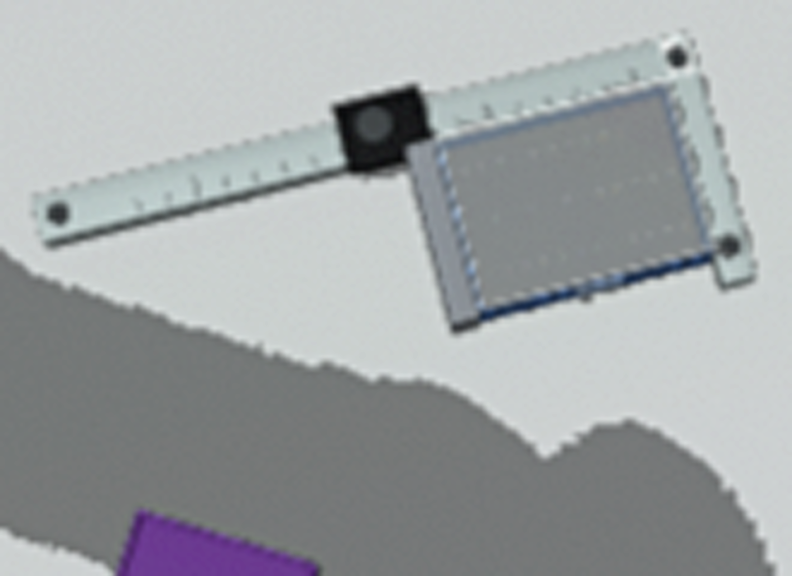

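The box sits square between the jaw and the end stop, with top corners at about (437,147), (667,90), (712,247) and (480,306). I'll check the numbers.

Run:
```python
from h import *
np.set_printoptions(precision=1,suppress=True)
loc=lambda P:np.c_[(P-O)@X,(P-O)@Y]
b=loc(ray("top",crop([[437,147],[667,90],[712,247],[480,306]]),30));print(b,b.mean(0))
v=b[0]-b[1];w=b[3]-b[2];print(np.arctan2(-v[0],v[1]),np.arctan2(-w[0],w[1]))
print(loc(ray("top",crop([[435,142],[478,318]]),26)))
f=loc(ray("top",crop([[47,238],[665,90]]),16));d=f[0]-f[1];print("fence ang",np.arctan2(-d[0],d[1]))
```

```text
[[ -3.5  79.1]
 [ -3.2   1.2]
 [-57.5   0.5]
 [-58.   78.3]] [-30.6  39.8]
0.0028687017187011042 0.006117512419510425
[[ -0.8  79.1]
 [-61.   79.7]]
fence ang -0.0051351605279445255
```

Everything is within tolerance: the box is at (-30.6, 39.8) mm, square to within about 0.01 rad, and the jaw is at about 79.4 mm.

```bash
python3 -c "
from workcell import *
print(job_done())"
```

```text
the job is handed in; nothing more can be done
None
```

The job is handed in: the bur box measures within about 1 mm of home (x −30.6, y 39.8 mm), square to about 0.01 rad, with the jaw snug at about 79.4 mm and no contact with the plaster model, dappen dish or impression tray.

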